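Offer a marked blank up between the vise jaws

ROBOT

A 6-joint arm with a two-finger parallel gripper is mounted at the origin on the work surface. World frame = base frame: x ahead of the robot, y to its left, z up, the work surface at z = 0. Lengths are in mm, angles in rad, forces in N, time in s.
With the tool pointing down it reaches from about 350 to 775 mm from the base axis. Payload 7.3 kg.
Tool frame: the origin (TCP) lies between the finger pads; the fingertips stand 25 mm ahead of it and the grasp point (between the pads) lies 6 mm ahead of it; z points along the fingers, y is the direction in which the jaws open and shut (so a half turn about z gives the same grasp; the last joint's range is limited). The gripper opens to 92 mm and grips with 3 to 60 N. Pads are 19 mm wide; open, the fingers measure 130 mm over their backs; the gripper's body (75 mm by 190 mm) begins 47 mm behind the grasp point.
Start: joints at [1.174, 0.342, 1.524, -0, 1.275, -0.146], TCP at [130.277, 508.596, 251.741] pointing down, gripper open.
Joint ranges: [-2.53, 2.53], [-0.77, 2.02], [0.04, 2.7], [-1, 4.14], [0.28, 2.66], [-3.11, 3.11]. Speed limits (rad/s): [2.57, 2.57, 3.14, 3.14, 3.14, 3.14].

INTERFACE

Orientations are given as [roll, pitch, yaw] about the fixed x, y, z axes, in that order (R = Rz(yaw) Ry(pitch) Rx(roll)).
In Python, from plant import get_obs, capture, calibration, close_job gives the robot as it stands. The module is installed in compiled form; this text tells all that it offers.
- The arm moves only by the shell command python3 -m jog 'ROWS'. ROWS is JSON, one flat list of numbers, 5 for each row, row after row: the closure, from 0 (fully open) to 1 (shut), then the shift along the tool's x, y, z in mm, then the turn about the tool's z in degrees. In form: [fingers, tx, ty, tz, yaw, fingers, tx, ty, tz, yaw, ...]. A call has 1 to 5 rows; each row shifts and turns the pose as measured when the row begins, along the tool's axes as they then stand; what a row does not reach is not made up. A row lasts 1/10 s, in which the tool goes at most 50 mm and 8.59 degrees, less where a joint would pass 70% of its speed; a pose out of reach is approached as far as the arm can. A call is refused whole if a number of a shift passes 50 or a number of a turn 8.59, either way. A call with a gripper value outside its range is refused whole. The fingers move at their own pace and stop on an object; the grip force is fixed at half the most. Time passes only in rows, so rows that do not move let the fingers close. It gives the time, the measured TCP pose, the force and the opening at its end, in the units of the state.
- get_obs(): the state, without advancing time (a new reading comes with each control period).
- capture(name): name is "scene" or "top" or "wrist"; returns (picture, depth): 400x640x3 uint8, red, green, blue; 400x640 float32, mm along the optical axis (not along the pixel's ray), 0 where there is no reading.
- calibration(name): a dict with "fovy" (degrees; the focal length in pixels is half the picture's height over the tangent of half this angle, whatever the lens; pixels are square), "cx", "cy" (the principal point, pixels), "k1" (the pictures are not rectified: a ray, as slopes to the right and down, at radius r is drawn at 1 + k1 r^2 times it, then the intrinsics apply), "R" (3x3) and "t" (3): a world point X has camera coordinates R X + t. Camera axes: x right, y down, z forward; pixel columns grow to the right and rows downward; lengths in mm; the calibration is good to about 2 mm. A picture is of the moment at which its call begins: read the wrist's pose just before it. calibration takes no time and is no camera call; for the wrist camera it gives the pose at the moment of the call.
- close_job(): hands the job in, once; it reports no verdict.
The state is a dict: "time": time; "joint_positions": joint angles; "dq": joint speeds; "tau": joint torques, N m; "tool_pos": TCP position; "tcp_rot": TCP orientation; "contact_force": force on the tool from outside, world axes, zero at the start; "moment": the same for the moment, N m; "grip_width": finger opening in mm.
Only numpy, scipy, OpenCV 4.12 (cv2) and the standard library are available. Lean on these libraries where they do the work, as an engineer would, in place of code of your own. Each camera call takes 0.05 s, during which the arm holds its last target.

TASK

Take the aluminium blank with the blue-dyed bend line out of the rack, carry it over the clutter and hold it upright in the open bench vise for the fitter: midway between the jaws and parallel to them, centred along their length, bend line flush with the jaw tops, so that an 18 mm forming block can be slipped in on either side. Finish still holding it there, hovering just above the vise's slide, and at no time let the blank or the gripper knock against the vise. Leave everything else on the bench where it is.

Things in the scene. Friction and masses are not known exactly. Their poses are not given: they have to be found in the camera images.
- marked_blank: the blank to hold: aluminium flat bar, 70 mm wide (x), 8 mm thick (y), 110 mm tall (z, up), about 0.17 kg, with an 18 mm high blue band around it and a thin white bend line in its middle; top edge also blue. Stands upright in a rack slot. Origin at the centre of its lower edge. Same either way round; can be gripped across its thickness on the 39 mm above the band
- bend_line (a point): centre of the marked blank at the height of the bend line, 62 mm above its lower edge and 48 mm below its top edge; axes as the blank's
- rack: fixed plywood rack with green battens, 110 mm (x) by 230 mm (y), 48 mm high, origin under its centre. Three slots run along its x, 75 mm apart along y (one in the middle), each 10 mm wide and 30 mm deep, floor 18 mm above the bench; the blanks stand 80 mm out of them, their x along the rack's x. Which blank stands in which slot varies
- vise: grey bench vise bolted to the bench. Origin under the centre of its round base (radius 110 mm); x runs along the screw from the anvil (118 mm behind) to the handle (up to 220 mm ahead), z up. Jaws 125 mm long along y; jaw tops, its highest part, 165 mm above the bench; between the jaws the bright slide, 50 mm wide, its flat top 72 mm below the jaw tops
- fixed_jaw (a point): middle of the top edge of the fixed jaw's gripping face: 20 mm from the vise's origin along its x, 165 mm above the bench; axes as the vise's, so +x points square across the opening to the other jaw
- moving_jaw (a point): middle of the top edge of the moving jaw's gripping face, facing the fixed jaw; axes as the vise's. The jaws stand 62 to 76 mm apart and the screw keeps them there
- plain_blank: bystander in the rack: same aluminium bar, 70 x 8 x 110 mm, without blue marks; origin at the centre of its lower edge
- copper_blank: bystander in the rack: copper bar, 70 x 8 x 110 mm, without blue marks; origin at the centre of its lower edge
- oil_can: bystander: yellow bottle of oil with a blue label and red cap, 64 mm across and 190 mm tall, standing between rack and vise; origin under its centre
- dye_bottle: bystander: small blue jar of layout dye with a black cap, 46 mm across, 85 mm tall; origin under its centre
- form_block_a: bystander: dark hardwood forming block lying flat beside the vise, 72 x 110 x 18 mm; origin under its centre
- form_block_b: bystander: the second forming block, the same size, lying on the first
- file: bystander: flat file with an orange handle lying beyond the rack, about 375 mm long along its x, 26 mm high
There are look-alikes about, which are no part of the job. What is shaped like the marked_blank but green is not meant.

How it is judged:
By the outcome, as a careful person would: the job done as asked, in the order asked, and still so for the second after the job is handed in, while the arm keeps its last pose, push and grip.
It also fails if it takes over 40 s, if anything falls off the work surface, if the arm or the gripper's body presses on something with over 40 N, if the wrist force passes 120 N, or if a joint passes its speed limit or range.

## Working session

There is one attempt and no reset: what is moved stays moved. The work goes in short steps, Python scripts to look and compute and a shell command to move; the robot and the scene stay as the last step left them, time stands still between calls to the robot, and variables do not carry over. Pictures are saved under pics/ and viewed, and the job is handed in when it is done.

```bash
mkdir -p pics; cat > h.py <<'E'
import numpy as np, cv2
from plant import get_obs, capture, calibration, close_job
def K(c):
    f=200/np.tan(np.radians(c['fovy'])/2); return f
def rays(c,uv):
    f=K(c); uv=np.atleast_2d(np.asarray(uv,float))
    d=(uv-[c['cx'],c['cy']])/f; s=d.copy()
    for _ in range(20): s=d/(1+c['k1']*(s**2).sum(1,keepdims=True))
    return s
def onplane(c,uv,z):
    s=rays(c,uv); R=np.array(c['R']);t=np.array(c['t'])
    D=np.c_[s,np.ones(len(s))]@R; C=-R.T@t
    return C+D*((z-C[2])/D[:,2])[:,None]
def pts(c,uv,dep):
    s=rays(c,uv); R=np.array(c['R']);t=np.array(c['t'])
    P=np.c_[s,np.ones(len(s))]*np.asarray(dep)[:,None]
    return (P-t)@R
def cloud(c,depth):
    v,u=np.mgrid[0:400,0:640]
    return pts(c,np.c_[u.ravel(),v.ravel()],depth.ravel()).reshape(400,640,3)
def proj(c,X):
    f=K(c);P=np.atleast_2d(X)@np.array(c['R']).T+np.array(c['t']); s=P[:,:2]/P[:,2:]
    return s*(1+c['k1']*(s**2).sum(1,keepdims=True))*f+[c['cx'],c['cy']]
E
python3 - <<'E'
from h import *
o=get_obs();print({k:np.round(v,3) for k,v in o.items()})
for n in ['scene','top','wrist']:
    c=calibration(n); p,d=capture(n); np.savez(f'{n}0.npz',p=p,d=d,c=np.array([c],dtype=object))
    cv2.imwrite(f'pics/{n}0.png',p[...,::-1]); print(n,c['fovy'],c['k1'],-np.array(c['R']).T@np.array(c['t']))
E
```

```text
{'time': np.float64(0.0), 'joint_positions': array([ 1.174,  0.343,  1.525,  0.   ,  1.275, -0.146]), 'dq': array([ 0.002,  0.001, -0.001,  0.   , -0.001,  0.003]), 'tau': array([ 1.0000e-03, -4.3125e+01, -2.4422e+01,  7.2000e-02,  5.6000e-02,
       -0.0000e+00]), 'tool_pos': array([130.129, 508.238, 251.062]), 'tcp_rot': array([-3.14 , -0.   ,  2.891]), 'contact_force': array([ 0.451, -0.507, -0.243]), 'moment': array([-0.033,  0.001, -0.041]), 'grip_width': np.float64(91.524)}
scene 55.85528935295513 -0.028213984130005313 [1185.2897586   176.16823354  870.65972061]
top 51.80752997192928 -0.003892968358421551 [ 411.12401439   -6.86223955 1529.47987057]
wrist 64.74224884977916 -0.0032728829952220254 [ 66.54968945 524.60229385 384.72438386]
```

View pics/scene0.png

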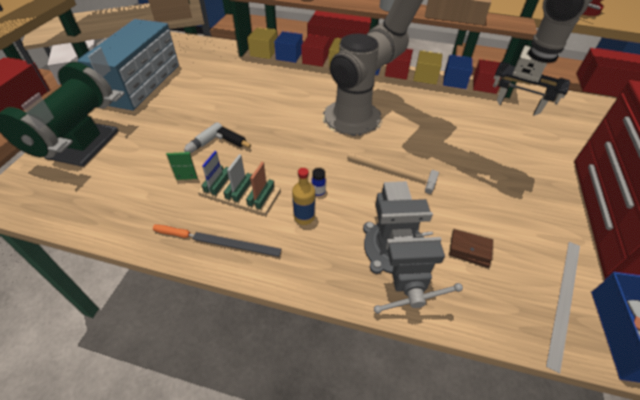

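View pics/top0.png

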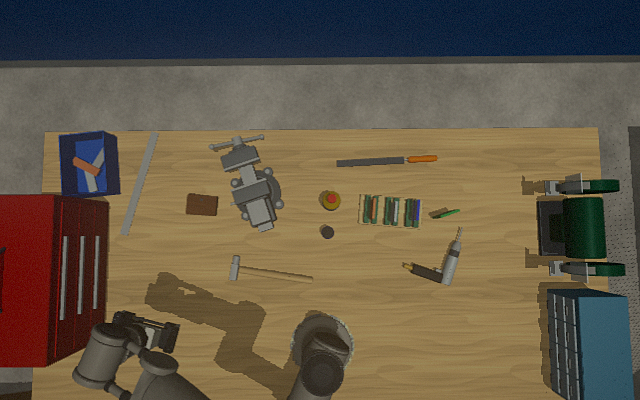

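View pics/wrist0.png

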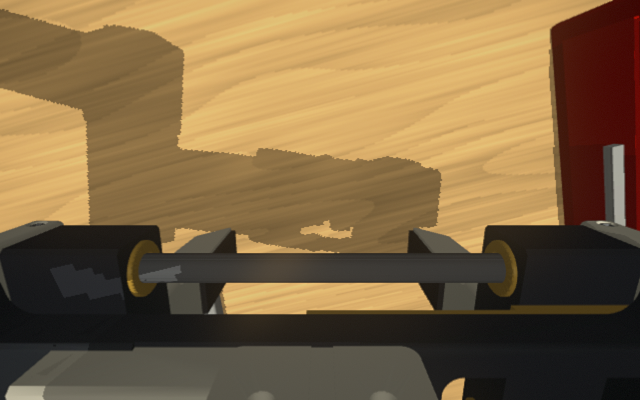

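The top view shows the vise near (255,190), the rack at (390,210), and the blue-marked blank at the rack's right end (~418,212). The green look-alike is outside the rack at (445,212). The scene view agrees, with the blue band at (212,165). Next I'll zoom in.

```bash
python3 - <<'E'
from h import *
t=np.load('top0.npz',allow_pickle=True);p=t['p'];c=t['c'][0]
cv2.imwrite('pics/t1.png',cv2.resize(p[180:240,340:470,::-1],None,fx=6,fy=6,interpolation=cv2.INTER_NEAREST))
cv2.imwrite('pics/t2.png',cv2.resize(p[125:240,190:310,::-1],None,fx=5,fy=5,interpolation=cv2.INTER_NEAREST))
s=np.load('scene0.npz',allow_pickle=True)['p']
cv2.imwrite('pics/s1.png',cv2.resize(s[130:220,160:330,::-1],None,fx=4,fy=4,interpolation=cv2.INTER_NEAREST))
E
```

```text
(no output)
```

View pics/t1.png

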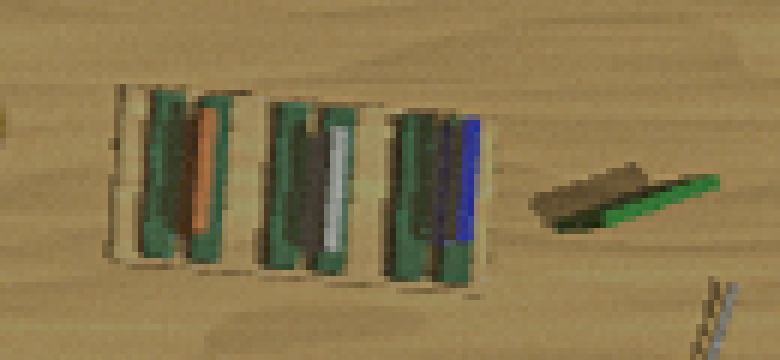

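View pics/t2.png

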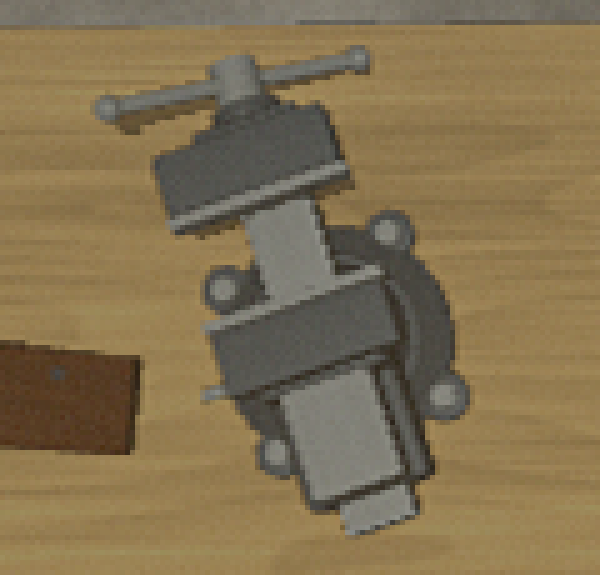

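View pics/s1.png

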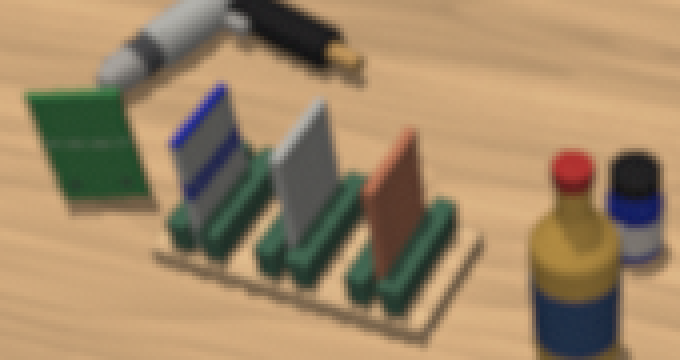

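The crops show that the blue top edge belongs to the blank in the last slot. The jaw faces are the bright strips. I'll take coarse positions from the top view.

```bash
python3 - <<'E'
from h import *
t=np.load('top0.npz',allow_pickle=True);p=t['p'].astype(int);d=t['d'];c=t['c'][0]
r,g,b=p[...,0],p[...,1],p[...,2]
m=(b>1.8*r)&(b>1.8*g)&(b>60);m[:, :400]=0;m[:,440:]=0;m[:150]=0
v,u=np.nonzero(m);w=onplane(c,np.c_[u,v],128)
print(len(u),w.mean(0),cv2.minAreaRect(w[:,:2].astype(np.float32)))
W=cloud(c,d)
print('depth z blue',np.median(W[m],0))
# rack corners from crop
rc=np.array([[122,88],[488,112],[476,292],[110,262]])/6+[340,180]-0.5
print('rack corners z18',onplane(c,rc,18).round(1))
# jaw plate edges from crop 
q=np.array([[170,222],[346,168],[172,232],[350,182],[205,322],[380,265],[207,331],[383,273]])/5+[190,125]-.5
print(onplane(c,q,165).round(1))
jm=(W[...,2]>155)&(W[...,2]<175);jm[:,:200]=0;jm[:,300:]=0
n,l,s,_=cv2.connectedComponentsWithStats(jm.astype(np.uint8))
for i in range(1,n):
    if s[i,4]>30:
        a=W[l==i];print(s[i],a.mean(0).round(1),cv2.minAreaRect(a[:,:2].astype(np.float32)))
for n_,reg in (('oil',(slice(185,215),slice(315,345))),('dye',(slice(220,242),slice(315,340)))):
    a=W[reg].reshape(-1,3);a=a[a[:,2]>60];print(n_,a.mean(0),a.min(0),a.max(0))
E
```

```text
49 [ 483.0675719  -331.44451716  128.        ] ((483.050537109375, -331.4325866699219), (7.691126823425293, 65.48255920410156), 84.62340545654297)
depth z blue [ 484.64435358 -331.07946492  129.51428731]
rack corners z18 [[ 546.9 -145.9   18. ]
 [ 530.3 -370.1   18. ]
 [ 420.3 -359.6   18. ]
 [ 440.4 -136.9   18. ]]
[[622.4 322.5 165. ]
 [658.  204.7 165. ]
 [615.7 321.1 165. ]
 [648.5 202.  165. ]
 [554.9 298.3 165. ]
 [592.2 181.7 165. ]
 [548.9 296.9 165. ]
 [586.8 179.7 165. ]]
[220 145  39  27 567] [659.9 272.2 163.9] ((660.6030883789062, 273.08087158203125), (53.02296829223633, 125.58699798583984), 19.061744689941406)
[230 178  40  27 603] [547.9 233.9 163.7] ((547.9202880859375, 234.1501007080078), (54.77832794189453, 123.87924194335938), 18.986543655395508)
oil [515.38932497 -35.09994516 155.57266014] [411.12401439 -68.50365938  70.65042796] [ 550.15999111   -6.283922   1529.47987057]
dye [409.20851298 -23.35139649  97.05289441] [388.17336026 -44.48367019  60.34415658] [ 430.33253495   -5.35966084 1529.47987057]
```

```bash
cat >> h.py <<'E'
def togo(x,y,z,yaw):
    o=get_obs();ps=o['tcp_rot'][2];d=np.array([x,y,z])-o['tool_pos']
    a=np.array([np.cos(ps),np.sin(ps),0]);b=np.array([np.sin(ps),-np.cos(ps),0])
    dy=-(yaw-np.degrees(ps)+180)%360-180 if False else -((yaw-np.degrees(ps)+180)%360-180)
    print('t=%.2f tool'%o['time'],np.round([d@a,d@b,-d[2]],1),'turn',round(dy,2),'pos',o['tool_pos'].round(1),'rot',np.degrees(o['tcp_rot']).round(2),'q6',round(o['joint_positions'][5],2),'F',o['contact_force'].round(1),'w',round(float(o['grip_width']),1))
E
python3 -c "
from h import *
c=calibration('wrist');R=np.array(c['R']);ps=get_obs()['tcp_rot'][2]
T=np.array([[np.cos(ps),np.sin(ps),0],[np.sin(ps),-np.cos(ps),0],[0,0,-1]])
print('cam axes in tool',(T@R.T).round(3)); print((T@(-R.T@np.array(c['t'])-get_obs()['tool_pos'])).round(1))
togo(625,190,340,108.5)"
python3 -m jog '[0,0,0,-20,8,0,0,0,-20,8,0,0,0,-20,8,0,0,0,-20,8,0,0,0,-10,8]'
```

```text
cam axes in tool [[-0.001 -0.969 -0.245]
 [ 1.    -0.001 -0.001]
 [ 0.001 -0.245  0.969]]
[  65.7    0.  -133.6]
t=0.15 tool [-558.4 -185.6  -88.8] turn 57.13 pos [130.2 508.3 251.2] rot [-1.7993e+02 -1.0000e-02  1.6563e+02] q6 -0.15 F [-0.6  0.8 -0.5] w 91.5
time: 0.65
tool_pos: [129.6, 507.0, 340.7]
tcp_rot: [-3.133, 0.006, 2.168]
contact_force: [-0.9, 0.6, -0.0]
grip_width: 91.8
```

```bash
python3 -m jog '[0,0,0,0,8,0,0,0,0,8.2,0,0,0,0,0]'; python3 -c "
from h import *
togo(625,190,340,108.5)"
```

```text
time: 0.95
tool_pos: [129.8, 507.3, 342.2]
tcp_rot: [-3.137, 0.006, 1.871]
contact_force: [-0.3, -0.4, 0.3]
grip_width: 92.2
t=0.95 tool [-449.7  379.2    2.2] turn -1.29 pos [129.8 507.3 342.2] rot [-179.71    0.35  107.21] q6 0.87 F [-0.3 -0.4  0.3] w 92.2
```

```bash
for i in 1 2; do :; done
python3 -m jog '[0,-36,30,0,-0.2,0,-36,30,0,-0.2,0,-36,30,0,-0.2,0,-36,30,0,-0.2,0,-36,30,0,-0.2]'
python3 -m jog '[0,-36,30,0,0,0,-36,30,0,0,0,-36,30,0,0,0,-36,30,0,0,0,-36,30,0,0]'
python3 -m jog '[0,-36,30,0,0,0,-30,26,0,0,0,0,0,0,0]'; python3 -c "
from h import *
togo(625,190,340,108.5)"
```

```text
time: 1.45
tool_pos: [329.3, 382.2, 340.5]
tcp_rot: [-3.133, 0.006, 1.924]
contact_force: [-0.1, 1.0, -0.0]
grip_width: 91.5
time: 1.95
tool_pos: [540.2, 260.2, 338.9]
tcp_rot: [-3.131, 0.005, 1.947]
contact_force: [-0.6, 0.7, -0.0]
grip_width: 92.0
time: 2.25
tool_pos: [623.3, 212.7, 334.6]
tcp_rot: [-3.126, 0.005, 1.954]
contact_force: [-1.0, -0.6, -0.6]
grip_width: 91.9
t=2.25 tool [-21.7  -6.9  -5.4] turn 3.43 pos [623.3 212.7 334.6] rot [-179.13    0.3   111.93] q6 -0.17 F [-1.  -0.6 -0.6] w 91.9
```

```bash
python3 -m jog '[0,-10,-3,-3,1.7,0,-10,-3,-3,1.7,0,0,0,0,0,0,0,0,0,0]'; python3 - <<'E'
from h import *
togo(625,190,340,108.5)
n='wrist';c=calibration(n); p,d=capture(n); np.savez('w1.npz',p=p,d=d,c=np.array([c],dtype=object))
cv2.imwrite('pics/w1.png',p[...,::-1])
W=cloud(c,d)
jm=(abs(W[...,2]-165)<8)
n_,l,s,_=cv2.connectedComponentsWithStats(jm.astype(np.uint8))
for i in range(1,n_):
    if s[i,4]>200:
        a=W[l==i];print(s[i],a.mean(0).round(1),cv2.minAreaRect(a[:,:2].astype(np.float32)))
E
```

```text
time: 2.65
tool_pos: [623.5, 190.8, 340.6]
tcp_rot: [-3.124, 0.005, 1.896]
contact_force: [0.5, -0.3, 0.3]
grip_width: 92.0
t=2.65 tool [-1.3  1.2  0.6] turn 0.14 pos [623.5 190.8 340.6] rot [-178.99    0.31  108.64] q6 -0.14 F [ 0.5 -0.3  0.3] w 92.0
[ 235   48   62  137 7354] [548.9 238.3 164.5] ((548.9909057617188, 235.15487670898438), (54.57841491699219, 124.99305725097656), 18.781204223632812)
[ 362   48   61  137 7233] [660.2 276.1 164.6] ((662.0904541015625, 273.3653564453125), (52.40215301513672, 124.73002624511719), 18.867971420288086)
```

View pics/w1.png

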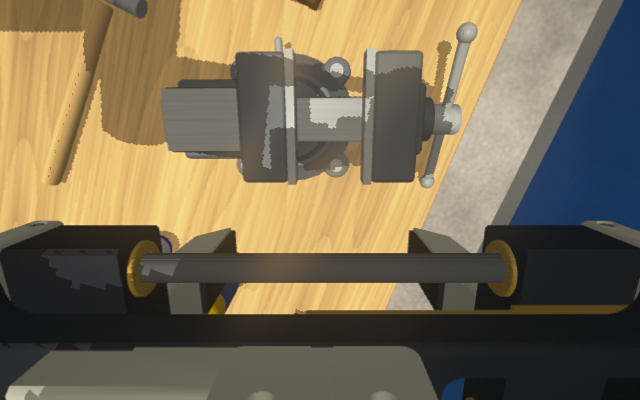

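The wrist view shows the vise from directly above, with the left jaw's inner face at column ~297 and the right's at ~363 (rows 50–185). I'll fit lines to those faces.

```bash
cat > vise.py <<'E'
from h import *
def vise(f):
    t=np.load(f,allow_pickle=True);p=t['p'];d=t['d'];c=t['c'][0]
    W=cloud(c,d); jm=(abs(W[...,2]-165)<8).astype(np.uint8)
    n_,l,s,_=cv2.connectedComponentsWithStats(jm)
    ids=[i for i in range(1,n_) if s[i,4]>3000]; ids.sort(key=lambda i:s[i,0])
    out=[]
    for k,i in enumerate(ids[:2]):
        e=[]; ends=[]
        v0,h=s[i,1],s[i,3]
        for v in range(v0+8,v0+h-8):
            u=np.nonzero(l[v]==i)[0]; e.append([u.max()+.5 if k==0 else u.min()-.5,v])
        w=onplane(c,e,165)[:,:2]
        vx,vy,x0,y0=cv2.fitLine(w.astype(np.float32),cv2.DIST_HUBER,0,.01,.01).ravel()
        D=np.array([vx,vy]); D=D if D[1]>0 else -D
        a=W[l==i][:,:2]; q=a@D; q0=(np.percentile(q,.3)+np.percentile(q,99.7))/2
        # ends from pixels
        P=np.array([x0,y0]);P=P+D*(q0-P@D)
        res=np.abs((w-[x0,y0])@[-vy,vx]).mean()
        print('jaw',k,'mid',P.round(2),'xdir deg',np.degrees(np.arctan2(-D[0],D[1])).round(2),'len',np.ptp(np.percentile(q,[.3,99.7])).round(1),'res',res.round(2)); out.append(P)
    g=out[1]-out[0];print('gap',np.linalg.norm(g),'dir',np.degrees(np.arctan2(g[1],g[0])),'centre',(out[0]+out[1])/2)
if __name__=='__main__':
    import sys;vise(sys.argv[1])
E
python3 vise.py w1.npz; python3 -c "
from h import *
togo(550,-335,340,175)"
```

```text
jaw 0 mid [574.97 244.23] xdir deg 18.56 len 121.2 res 0.24
jaw 1 mid [636.55 265.16] xdir deg 18.67 len 121.2 res 0.26
gap 65.03917156528172 dir 18.7711739874255 centre [605.76072155 254.6986133 ]
t=2.70 tool [-474.9 -237.8    0.9] turn -66.36 pos [623.5 191.  340.9] rot [-179.02    0.32  108.64] q6 -0.14 F [ 0.2 -0.5  0.3] w 91.6
```

```bash

python3 -m jog '[0,0,0,0,-8.4,0,0,0,0,-8.4,0,0,0,0,-8.4,0,0,0,0,-8.4,0,0,0,0,-8.4]'
python3 -m jog '[0,0,0,0,-8.4,0,0,0,0,-8.4,0,0,0,0,-8.4,0,0,0,0,0]'
python3 -c "
from h import *
togo(550,-335,340,175)"
```

```text
time: 3.2
tool_pos: [620.5, 195.1, 343.8]
tcp_rot: [-3.128, -0.005, 2.65]
contact_force: [1.0, 0.1, 0.0]
grip_width: 91.9
time: 3.6
tool_pos: [618.2, 198.6, 345.9]
tcp_rot: [-3.133, -0.009, 3.103]
contact_force: [-0.5, -0.7, -0.8]
grip_width: 91.8
t=3.60 tool [  47.8 -535.8    5.9] turn 2.81 pos [618.2 198.6 345.9] rot [-179.52   -0.49  177.81] q6 -1.34 F [-0.5 -0.7 -0.8] w 91.8
```

```bash

python3 -m jog '[0,4,-40,0,0,0,4,-40,0,0,0,4,-40,0,0.5,0,4,-40,0,0.5,0,4,-40,0,0.5]'
python3 -m jog '[0,4,-40,0,0.5,0,4,-40,0,0.5,0,4,-40,0,0,0,4,-40,0,0,0,4,-40,0,0]'
python3 -c "
from h import *
togo(550,-335,320,175)"
```

```text
time: 4.1
tool_pos: [586.5, 2.4, 348.0]
tcp_rot: [-3.135, -0.006, 3.07]
contact_force: [1.0, -0.5, 0.4]
grip_width: 91.9
time: 4.6
tool_pos: [545.5, -199.6, 351.8]
tcp_rot: [-3.135, -0.002, 3.035]
contact_force: [1.0, -0.3, 0.4]
grip_width: 91.7
t=4.60 tool [ -18.9 -134.2   31.8] turn -1.09 pos [ 545.5 -199.6  351.8] rot [-1.7960e+02 -1.1000e-01  1.7391e+02] q6 -1.94 F [ 1.  -0.3  0.4] w 91.7
```

```bash

python3 -m jog '[0,-5,-35,8,-0.5,0,-5,-35,8,-0.5,0,-5,-35,8,-0.2,0,-5,-32,8,0,0,0,0,0,0]'
python3 - <<'E'
from h import *
togo(550,-335,320,175)
n='wrist';c=calibration(n); p,d=capture(n); np.savez('w2.npz',p=p,d=d,c=np.array([c],dtype=object))
cv2.imwrite('pics/w2.png',p[...,::-1])
q=p.astype(int);r,g,b=q[...,0],q[...,1],q[...,2]
m=(b>1.7*r)&(b>1.7*g)&(b>50)
n_,l,s,_=cv2.connectedComponentsWithStats(m.astype(np.uint8))
W=cloud(c,d)
for i in range(1,n_):
    if s[i,4]>60:
        print(s[i],W[l==i].mean(0).round(1))
E
```

```text
time: 5.1
tool_pos: [549.5, -346.0, 321.9]
tcp_rot: [-3.132, 0.002, 3.034]
contact_force: [-0.5, 0.6, 0.6]
grip_width: 91.9
t=5.10 tool [ 0.7 11.   1.9] turn -1.17 pos [ 549.5 -346.   321.9] rot [-1.7946e+02  1.0000e-01  1.7383e+02] q6 -2.14 F [-0.5  0.6  0.6] w 91.9
[565   2  35  45 795] [413.7 -39.9  58.1]
[543  24  11  28  67] [415.9 -46.9  14.2]
[327  83   9  72 600] [ 482.8 -331.   130.9]
[454 379  10  21  74] [1376.8    9.7 -396.2]
```

View pics/w2.png

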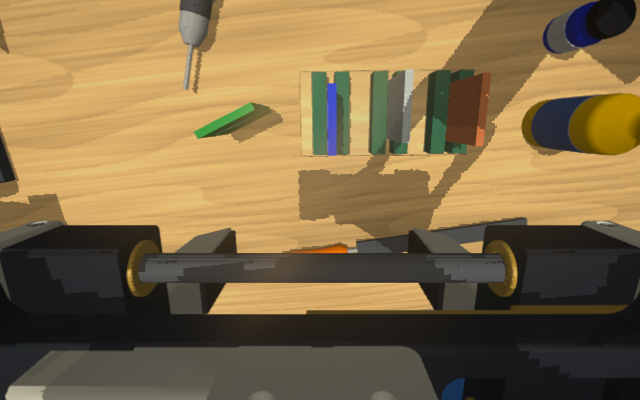

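The blue top edge shows at columns 327–336, rows 83–155. The green look-alike is at (225,120), well clear of it.

```bash
python3 - <<'E'
from h import *
t=np.load('w2.npz',allow_pickle=True);p=t['p'].astype(int);c=t['c'][0]
r,g,b=p[...,0],p[...,1],p[...,2]
m=((b>1.7*r)&(b>1.7*g)&(b>50)).astype(np.uint8)
n,l,s,_=cv2.connectedComponentsWithStats(m)
i=[i for i in range(1,n) if s[i,0]>300 and s[i,0]<350 and s[i,4]>300][0]
v,u=np.nonzero(l==i);w=onplane(c,np.c_[u,v],128)[:,:2]
print(w.mean(0),cv2.minAreaRect(w.astype(np.float32)))
L=cv2.fitLine(w.astype(np.float32),cv2.DIST_L2,0,.01,.01).ravel();print(np.degrees(np.arctan2(L[1],L[0])),L)
# side face visible? per-row widths
for vv in range(s[i,1],s[i,1]+s[i,3],10):
    uu=u[v==vv];print(vv,uu.min(),uu.max(),p[vv,uu.min()-1:uu.max()+2,2])
E
```

```text
[ 482.89328574 -330.99844246] ((484.2869873046875, -331.4176330566406), (8.017118453979492, 69.16209411621094), 84.36437225341797)
-5.132465 [ 9.9599051e-01 -8.9458667e-02  4.8289328e+02 -3.3099844e+02]
83 328 335 [126 163 179 181 181 181 179 168 166 130]
93 327 335 [ 79 157 198 205 203 204 204 204 204 202 134]
103 327 335 [ 86 188 207 203 203 202 201 201 202 201 133]
113 327 335 [ 86 188 203 200 200 200 199 198 200 197 132]
123 328 335 [186 201 199 197 197 196 197 197 194 131]
133 328 335 [105 178 195 194 193 192 192 192 190 129]
143 328 335 [155 186 190 188 188 188 187 188 186 128]
153 329 335 [170 187 184 185 184 184 185 182 125]
```

```bash
python3 -c "
from h import *
togo(484,-331.2,200,174.7)"
python3 -m jog '[0.5,16,4,12,-0.5,0.5,16,4,12,-0.4,0.5,16,3,12,0,0.5,16,3,12,0,0.5,0,0,0,0]'
python3 -c "
from h import *
togo(484,-331.2,160,174.7)"
```

```text
t=5.15 tool [ 66.9   5.9 122.8] turn -0.79 pos [ 549.9 -344.2  322.8] rot [-1.7949e+02  1.6000e-01  1.7391e+02] q6 -2.14 F [0.7 0.8 0.4] w 91.7
time: 5.65
tool_pos: [487.6, -316.9, 275.8]
tcp_rot: [-3.133, 0.007, 3.045]
contact_force: [-0.2, 0.6, 0.0]
grip_width: 56.4
t=5.65 tool [  2.2 -14.6 115.8] turn -0.22 pos [ 487.6 -316.9  275.8] rot [-179.49    0.42  174.48] q6 -2.18 F [-0.2  0.6  0. ] w 56.4
```

```bash

python3 -m jog '[0.5,1,-8,25,-0.1,0.5,1,-6,25,-0.1,0.5,0,0,25,0,0.5,0,0,20,0,0.5,0,0,0,0]'
python3 -c "
from h import *
togo(484,-331.2,120,174.7)"
```

```text
time: 6.15
tool_pos: [491.6, -329.0, 186.0]
tcp_rot: [-3.126, 0.02, 3.047]
contact_force: [1.3, 0.1, 0.5]
grip_width: 45.9
t=6.15 tool [ 7.3 -2.9 66. ] turn -0.14 pos [ 491.6 -329.   186. ] rot [-179.12    1.16  174.56] q6 -2.19 F [1.3 0.1 0.5] w 45.9
```

```bash

python3 -m jog '[0.5,0,0,-25,0,0.5,0,0,-25,0,0.5,0,0,0,0]'
python3 -c "
from h import *
togo(484,-331.2,120,174.7)"
python3 -m jog '[0.5,4,-1,8,0,0.5,4,-1,8,0,0.5,0,0,8,0,0.5,0,0,8,0,0.5,0,0,8,0]'
python3 -c "
from h import *
togo(484,-331.2,120,174.7)"
```

```text
time: 6.45
tool_pos: [493.5, -326.8, 241.5]
tcp_rot: [-3.125, 0.024, 3.046]
contact_force: [-0.0, -0.5, 0.2]
grip_width: 45.6
t=6.45 tool [  9.1  -5.3 121.5] turn -0.16 pos [ 493.5 -326.8  241.5] rot [-179.04    1.37  174.54] q6 -2.19 F [-0.  -0.5  0.2] w 45.6
time: 6.95
tool_pos: [486.2, -327.9, 198.6]
tcp_rot: [-3.124, 0.025, 3.046]
contact_force: [-0.1, 0.7, -0.4]
grip_width: 46.0
t=6.95 tool [ 1.9 -3.5 78.6] turn -0.17 pos [ 486.2 -327.9  198.6] rot [-179.02    1.44  174.53] q6 -2.2 F [-0.1  0.7 -0.4] w 46.0
```

```bash

python3 -m jog '[0.5,-30,-15,0,0,0.5,-30,-15,0,0,0.5,-30,-15,0,0,0.5,0,0,0,0,0.5,0,0,0,0]'
python3 -c "
from h import *
togo(484,-331.2,160,174.7)"
```

```text
time: 7.45
tool_pos: [570.6, -380.2, 190.7]
tcp_rot: [-3.134, 0.012, 3.045]
contact_force: [-0.8, 0.0, 0.3]
grip_width: 45.8
t=7.45 tool [91.  40.4 30.7] turn -0.24 pos [ 570.6 -380.2  190.7] rot [-179.56    0.68  174.46] q6 -2.17 F [-0.8  0.   0.3] w 45.8
```

```bash

python3 -m jog '[0.5,9,4,0,0,0.5,9,4,0,0,0.5,9,4,0,0,0.5,9,4,0,0,0.5,9,4,0,0]'
python3 -m jog '[0.5,9,4,0,-0.1,0.5,9,4,0,-0.1,0.5,9,4,0,0,0.5,9,4,0,0,0.5,0,0,0,0]'
python3 -c "
from h import *
togo(484,-331.2,120,174.7)"
```

```text
time: 7.95
tool_pos: [522.3, -352.2, 186.7]
tcp_rot: [-3.138, 0.006, 3.045]
contact_force: [-0.8, 1.1, 0.4]
grip_width: 46.4
time: 8.45
tool_pos: [480.4, -327.6, 185.8]
tcp_rot: [-3.141, 0.002, 3.047]
contact_force: [-0.4, 0.2, 1.1]
grip_width: 45.7
t=8.45 tool [-3.9 -3.2 65.8] turn -0.1 pos [ 480.4 -327.6  185.8] rot [-1.7994e+02  1.0000e-01  1.7460e+02] q6 -2.21 F [-0.4  0.2  1.1] w 45.7
```

```bash

python3 -m jog '[0.5,-2,-1,8,0,0.5,-2,-1,8,0,0.5,0,-1,8,0,0.5,0,0,8,0,0.5,0,0,8,0]'
python3 -c "
from h import *
togo(484,-331.2,120,174.7)"
```

```text
time: 8.95
tool_pos: [484.8, -331.4, 142.8]
tcp_rot: [-3.14, 0.003, 3.047]
contact_force: [-0.2, -0.7, 0.4]
grip_width: 45.8
t=8.95 tool [ 0.8  0.2 22.8] turn -0.11 pos [ 484.8 -331.4  142.8] rot [-179.9     0.18  174.59] q6 -2.21 F [-0.2 -0.7  0.4] w 45.8
```

```bash

python3 -m jog '[0.5,0.4,0,8,0,0.5,0.4,0,8,-0.1,0.5,0,0,6,0,0.5,0,0,0,0]'
python3 - <<'E'
from h import *
togo(484,-331.2,120,174.7)
n='wrist';c=calibration(n); p,d=capture(n); np.savez('w3.npz',p=p,d=d,c=np.array([c],dtype=object))
cv2.imwrite('pics/w3.png',p[...,::-1])
E
```

```text
time: 9.35
tool_pos: [483.2, -330.7, 116.3]
tcp_rot: [3.141, -0.0, 3.049]
contact_force: [0.3, -0.4, -0.2]
grip_width: 45.9
t=9.35 tool [-0.8 -0.4 -3.7] turn 0.0 pos [ 483.2 -330.7  116.3] rot [ 1.7996e+02 -2.0000e-02  1.7470e+02] q6 -2.21 F [ 0.3 -0.4 -0.2] w 45.9
```

View pics/w3.png

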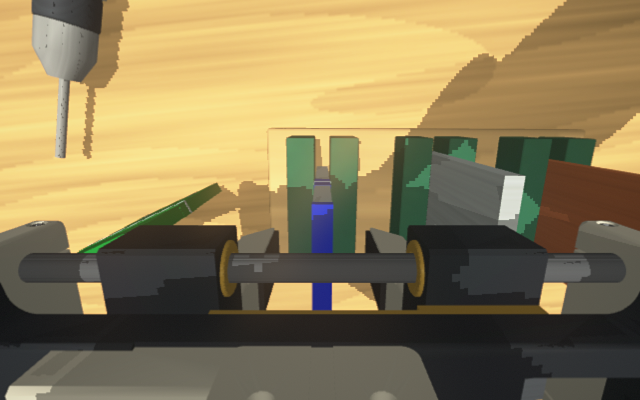

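The blank's blue top edge (columns 312–332) is centred between the fingers (275 and 370). I'll raise 3 mm and close.

```bash
python3 -c "
from h import *
c=np.load('w3.npz',allow_pickle=True)['c'][0]
print(onplane(c,[[312,203],[332,203]],128), 'expected near end', 484-35*.9957,-331.2+35*.0924)"
python3 -m jog '[0.5,0,0,-3,0,0.7,0,0,0,0,1,0,0,0,0,1,0,0,0,0,1,0,0,0,0]'
python3 -m jog '[1,0,0,0,0,1,0,0,0,0,1,0,0,0,0]'
python3 -c "
from h import *
togo(484,-331.2,120,174.7)"
```

```text
[[ 449.22872189 -331.59533704  128.        ]
 [ 449.97571263 -323.64413967  128.        ]] expected near end 449.1505 -327.966
time: 9.9
tool_pos: [484.2, -331.5, 121.9]
tcp_rot: [-3.14, 0.003, 3.049]
contact_force: [-0.2, 0.8, -0.1]
grip_width: 18.5
time: 10.2
tool_pos: [484.3, -331.6, 122.1]
tcp_rot: [-3.14, 0.003, 3.049]
contact_force: [-0.9, -0.3, 0.2]
grip_width: 7.9
t=10.20 tool [0.3 0.3 2.1] turn 0.01 pos [ 484.3 -331.6  122.1] rot [-179.88    0.2   174.71] q6 -2.21 F [-0.9 -0.3  0.2] w 7.9
```

```bash

python3 -m jog '[1,0,0,-8,0,1,0,0,-10,0,1,0,0,-10,0,1,0,0,-12,0,1,0,0,-12,0]'
python3 -m jog '[1,0,0,-20,0,1,0,0,-25,0,1,0,0,-25,0,1,0,0,-25,0,1,0,0,-25,0]'
python3 -c "
from h import *
togo(605.8,254.7,340,108.65)"
```

```text
time: 10.7
tool_pos: [483.2, -330.7, 176.4]
tcp_rot: [3.141, 0.0, 3.049]
contact_force: [-0.3, 0.5, -1.2]
grip_width: 8.2
time: 11.2
tool_pos: [482.2, -329.8, 304.2]
tcp_rot: [3.141, -0.001, 3.049]
contact_force: [0.9, -0.0, -1.6]
grip_width: 7.6
t=11.20 tool [-69.2 593.4 -35.8] turn 66.06 pos [ 482.2 -329.8  304.2] rot [ 1.7995e+02 -3.0000e-02  1.7471e+02] q6 -2.21 F [ 0.9 -0.  -1.6] w 7.6
```

```bash

python3 -m jog '[1,0,0,-20,0,1,0,0,-18,0,1,-3,25,0,0,1,-4,30,0,0,1,-4,30,0,0]'
python3 -m jog '[1,-4,30,0,0,1,-4,30,0,0,1,-4,30,0,0,1,-4,30,0,0,1,-4,30,0,0]'
python3 -c "
from h import *
togo(605.8,254.7,340,108.65)"
```

```text
time: 11.7
tool_pos: [500.6, -247.8, 353.8]
tcp_rot: [-3.133, 0.011, 3.043]
contact_force: [0.1, 0.2, -1.8]
grip_width: 7.6
time: 12.2
tool_pos: [534.7, -94.2, 358.8]
tcp_rot: [-3.132, 0.016, 3.042]
contact_force: [-0.2, 0.2, -1.2]
grip_width: 8.2
t=12.20 tool [-35.9 354.3  18.8] turn 65.62 pos [534.7 -94.2 358.8] rot [-179.43    0.93  174.27] q6 -1.78 F [-0.2  0.2 -1.2] w 8.2
```

```bash

python3 -m jog '[1,-3,28,0,0,1,-3,28,0,0,1,-3,28,0,0,1,-3,28,0,0,1,-3,28,0,0]'
python3 -m jog '[1,-3,28,0,0,1,-3,28,0,0,1,-3,28,0,0,1,-3,28,0,0,1,-3,28,0,0]'
python3 -c "
from h import *
togo(605.8,254.7,340,108.65)"
```

```text
time: 12.7
tool_pos: [562.8, 50.3, 363.6]
tcp_rot: [-3.132, 0.022, 3.042]
contact_force: [1.4, 0.9, -1.3]
grip_width: 7.5
time: 13.2
tool_pos: [590.6, 194.1, 368.5]
tcp_rot: [-3.132, 0.026, 3.042]
contact_force: [1.3, -0.5, -1.3]
grip_width: 7.7
t=13.20 tool [-9.1 61.8 28.5] turn 65.65 pos [590.6 194.1 368.5] rot [-179.47    1.51  174.3 ] q6 -1.27 F [ 1.3 -0.5 -1.3] w 7.7
```

Now turn over the vise, still well above it.

```bash

python3 -m jog '[1,0,10,0,8,1,0,10,0,8,1,0,10,0,8,1,0,10,0,8,1,0,5,0,8]'
python3 -m jog '[1,0,0,0,8,1,0,0,0,8,1,0,0,0,8,1,0,0,0,0,1,0,0,0,0]'
python3 -c "
from h import *
togo(605.8,254.7,340,108.65)"
```

```text
time: 13.7
tool_pos: [604.3, 241.6, 373.1]
tcp_rot: [3.128, 0.026, 2.324]
contact_force: [0.2, -0.4, -1.9]
grip_width: 7.8
time: 14.2
tool_pos: [603.1, 242.4, 377.3]
tcp_rot: [3.116, 0.018, 1.89]
contact_force: [0.2, -1.3, -1.4]
grip_width: 7.8
t=14.20 tool [10.8  6.4 37.3] turn -0.34 pos [603.1 242.4 377.3] rot [178.54   1.03 108.31] q6 -0.05 F [ 0.2 -1.3 -1.4] w 7.8
```

Tilt is about 1.8°, leaning outward. I'll undo it with the out-and-back move that worked before.

```bash

python3 -m jog '[1,-9,24,0,0,1,-9,24,0,0,1,-9,24,0,0,1,0,0,0,0,1,0,0,0,0]'
python3 -c "
from h import *
togo(605.8,254.7,340,108.65)"
python3 -m jog '[1,4,-8,0,0,1,4,-8,0,0,1,4,-8,0,0,1,4,-8,0,0,1,4,-8,0,0]'
python3 -c "
from h import *
togo(605.8,254.7,340,108.65)"
```

```text
time: 14.7
tool_pos: [680.6, 239.5, 380.9]
tcp_rot: [3.117, 0.018, 1.907]
contact_force: [0.9, 0.2, -1.6]
grip_width: 7.7
t=14.70 tool [ 39.  -65.5  40.9] turn 0.63 pos [680.6 239.5 380.9] rot [178.61   1.03 109.28] q6 -0.1 F [ 0.9  0.2 -1.6] w 7.7
time: 15.2
tool_pos: [630.6, 245.1, 381.1]
tcp_rot: [3.118, 0.018, 1.917]
contact_force: [-0.4, -1.3, -1.8]
grip_width: 7.5
t=15.20 tool [ 17.5 -20.1  41.1] turn 1.16 pos [630.6 245.1 381.1] rot [178.66   1.02 109.81] q6 -0.08 F [-0.4 -1.3 -1.8] w 7.5
```

```bash

python3 -m jog '[1,4,-5,12,0.4,1,4,-5,12,0.4,1,4,-5,12,0.4,1,4,-5,12,0,1,0,0,12,0]'
python3 -c "
from h import *
togo(605.8,254.7,300,108.65)"
```

```text
time: 15.7
tool_pos: [600.2, 254.5, 326.7]
tcp_rot: [3.109, 0.017, 1.906]
contact_force: [-1.1, -0.1, -2.2]
grip_width: 8.0
t=15.70 tool [-1.7  5.4 26.7] turn 0.58 pos [600.2 254.5 326.7] rot [178.11   0.98 109.23] q6 -0.05 F [-1.1 -0.1 -2.2] w 8.0
```

```bash

python3 -m jog '[1,0,0,-25,0,1,0,0,-25,0,1,0,0,0,0]'
python3 -c "
from h import *
togo(605.8,254.7,300,108.65)"
python3 -m jog '[1,0,0,4,0,1,0,0,4,0,1,0,0,4,0,1,0,0,4,0,1,0,0,4,0]'
python3 -c "
from h import *
togo(605.8,254.7,300,108.65)"
```

```text
time: 16.0
tool_pos: [593.2, 254.9, 377.0]
tcp_rot: [3.114, 0.017, 1.913]
contact_force: [0.1, 0.6, -1.3]
grip_width: 7.6
t=16.00 tool [-4.4 11.8 77. ] turn 0.97 pos [593.2 254.9 377. ] rot [178.42   0.95 109.62] q6 -0.05 F [ 0.1  0.6 -1.3] w 7.6
time: 16.5
tool_pos: [591.5, 254.6, 352.7]
tcp_rot: [3.118, 0.016, 1.916]
contact_force: [0.9, -0.5, -1.8]
grip_width: 7.7
t=16.50 tool [-4.8 13.5 52.7] turn 1.13 pos [591.5 254.6 352.7] rot [178.63   0.94 109.78] q6 -0.05 F [ 0.9 -0.5 -1.8] w 7.7
```

```bash

python3 -m jog '[1,-1,3,-25,-0.3,1,-1,3,-25,-0.3,1,0,0,4,-0.2,1,0,0,5,0,1,0,0,5,0]'
python3 -c "
from h import *
togo(605.8,254.7,300,108.65)"
python3 -m jog '[1,0,1,5,0,1,0,1,5,0,1,0,1,5,0,1,0,1,5,0,1,0,1,5,0]'
python3 -c "
from h import *
togo(605.8,254.7,300,108.65)"
```

```text
time: 17.0
tool_pos: [596.4, 254.7, 382.1]
tcp_rot: [3.128, 0.016, 1.93]
contact_force: [-0.1, -0.9, -2.3]
grip_width: 8.1
t=17.00 tool [-3.3  8.8 82.1] turn 1.96 pos [596.4 254.7 382.1] rot [179.2    0.93 110.61] q6 -0.07 F [-0.1 -0.9 -2.3] w 8.1
time: 17.5
tool_pos: [600.6, 255.9, 350.5]
tcp_rot: [3.135, 0.016, 1.93]
contact_force: [-1.1, -0.3, -1.7]
grip_width: 7.9
t=17.50 tool [-3.   4.4 50.5] turn 1.96 pos [600.6 255.9 350.5] rot [179.62   0.9  110.61] q6 -0.07 F [-1.1 -0.3 -1.7] w 7.9
```

```bash

python3 -m jog '[1,-1,2,7,0.7,1,-1,1,7,0.7,1,-1,1,7,0.5,1,0,0,7,0,1,0,0,3,0]'
python3 - <<'E'
from h import *
togo(605.8,254.7,300,108.65)
n='wrist';c=calibration(n); p,d=capture(n); np.savez('w4.npz',p=p,d=d,c=np.array([c],dtype=object))
cv2.imwrite('pics/w4.png',p[...,::-1])
E
```

```text
time: 18.0
tool_pos: [606.3, 253.9, 316.0]
tcp_rot: [3.135, 0.015, 1.894]
contact_force: [-0.7, 0.3, -2.2]
grip_width: 8.0
t=18.00 tool [ 1.  -0.2 16. ] turn -0.13 pos [606.3 253.9 316. ] rot [179.63   0.88 108.52] q6 -0.04 F [-0.7  0.3 -2.2] w 8.0
```

View pics/w4.png

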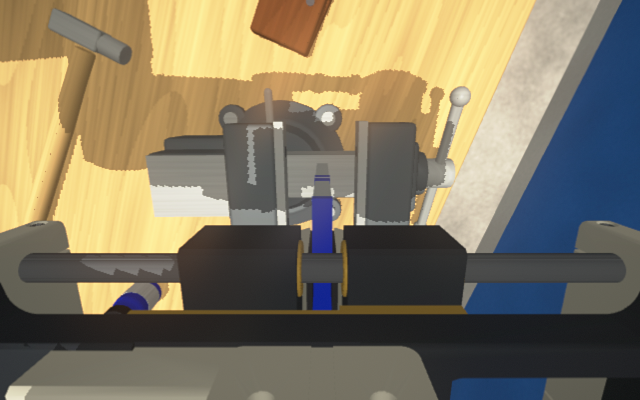

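The blank (columns 312–332) lies midway between the jaw faces (286 and 357). Near end of its top edge is still at row ~197, so no slip.

```bash
cat > chk.py <<'E'
from h import *
def chk(tag):
    o=get_obs();c=calibration('wrist');p,d=capture('wrist');np.savez(tag+'.npz',p=p,d=d,c=np.array([c],dtype=object))
    cv2.imwrite(f'pics/{tag}.png',p[...,::-1])
    W=cloud(c,d); jm=(abs(W[...,2]-165)<8); jm[225:]=0
    a=np.radians(18.65);X=np.array([np.cos(a),np.sin(a)]);Y=np.array([-X[1],X[0]])
    q=p.astype(int);r,g,b=q[...,0],q[...,1],q[...,2]
    bm=(b>1.7*r)&(b>1.7*g)&(b>50);bm[:,:290]=0;bm[:,355:]=0
    n,l,s,_=cv2.connectedComponentsWithStats(jm.astype(np.uint8))
    ids=sorted([i for i in range(1,n) if s[i,4]>800],key=lambda i:s[i,0])
    ids=[i for i in ids if s[i,0]<350 and s[i,0]+s[i,2]<310]+[i for i in ids if s[i,0]>325]
    F=[]
    for k,i in enumerate(ids[:2]):
        e=[]
        for v in range(s[i,1]+8,min(s[i,1]+s[i,3]-3,220)):
            u=np.nonzero(l[v]==i)[0]
            if len(u): e.append([u.max()+.5 if k==0 else u.min()-.5,v])
        w=onplane(c,e,165)[:,:2]; L=cv2.fitLine(w.astype(np.float32),cv2.DIST_HUBER,0,.01,.01).ravel()
        F.append(np.median(w@X)); Yend=np.percentile(W[l==i][:,:2]@Y,99.7)
        print('jaw',k,'x',F[-1].round(2),'ang',np.degrees(np.arctan2(-L[0],L[1])).round(2)%180,'far y end',Yend.round(1), 'ymid',(Yend-62).round(1))
    if len(F)==2: print('gap',F[1]-F[0],'mid',sum(F)/2)
    ztop=o['tool_pos'][2]-104.1+110
    v,u=np.nonzero(bm&(np.mgrid[0:400,0:640][0]<225))
    if len(u):
        e0=[];
        for vv in range(v.min(),225):
            uu=u[v==vv]
            if len(uu)>8: e0.append([(uu.min()+uu.max())/2,vv,len(uu)])
        e0=np.array(e0);
        full=e0[e0[:,2]>=17]; w=onplane(c,full[:,:2],ztop)[:,:2]
        print('blank rows',full[0],full[-1],'x along vise',np.median(w@X).round(2),'near end y',(w@Y).max().round(1),'centre y',((w@Y).max()-35).round(1))
        L=cv2.fitLine(w.astype(np.float32),cv2.DIST_HUBER,0,.01,.01).ravel();print('blank ang',np.degrees(np.arctan2(-L[0],L[1])).round(2))
    print('tcp vise', (o['tool_pos'][:2]@np.c_[X,Y]).round(1),'target',(np.array([605.8,254.7])@np.c_[X,Y]).round(1))
    togo(605.8,254.7,207.1,108.65)
if __name__=='__main__':
    import sys;chk(sys.argv[1])
E
python3 -m jog '[1,0,0,7,0,1,0,0,7,0,1,0,0,7,0,1,0,0,6,0,1,0,0,0,0]'
python3 chk.py w5
```

```text
time: 18.55
tool_pos: [606.5, 253.5, 286.6]
tcp_rot: [3.135, 0.015, 1.894]
contact_force: [-0.0, -0.4, -2.1]
grip_width: 7.8
jaw 0 x 623.05 ang 18.809998 far y end 108.3 ymid 46.3
jaw 1 x 687.69 ang 18.440002 far y end 108.9 ymid 46.9
gap 64.63340574625636 mid 655.3712491979743
blank rows [322. 198.  19.] [321.5 224.   20. ] x along vise 655.5 near end y 80.8 centre y 45.8
blank ang -162.86
tcp vise [655.7  46.3] target [655.4  47.6]
t=18.60 tool [ 1.3 -0.4 80. ] turn -0.11 pos [606.6 253.6 287.1] rot [179.59   0.88 108.54] q6 -0.04 F [ 0.1  0.2 -1.5] w 7.6
```

View pics/w5.png

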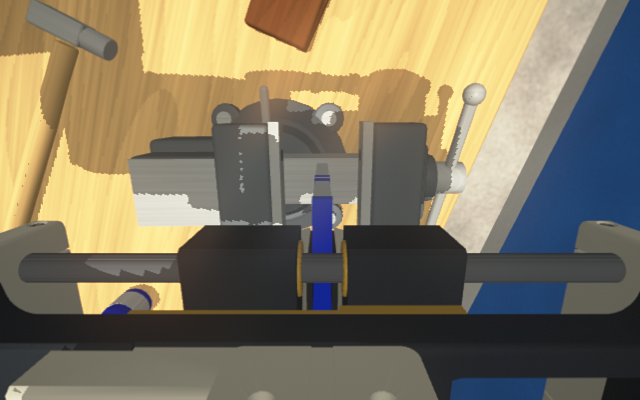

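```bash

python3 -m jog '[1,0.4,0,6,0,1,0.4,0,6,0,1,0.3,0,6,0,1,0.2,0,6,0,1,0,0,2,0]'
python3 chk.py w6
```

```text
time: 19.1
tool_pos: [606.8, 254.8, 259.8]
tcp_rot: [3.133, 0.015, 1.894]
contact_force: [0.3, 0.1, -1.9]
grip_width: 7.7
jaw 0 x 623.15 ang 18.619995 far y end 108.6 ymid 46.6
jaw 1 x 687.64 ang 18.820007 far y end 109.1 ymid 47.1
gap 64.48500214049147 mid 655.3945075893273
blank rows [322. 198.  19.] [321.5 224.   20. ] x along vise 656.19 near end y 81.9 centre y 46.9
blank ang -162.36
tcp vise [656.4  47.3] target [655.4  47.6]
t=19.15 tool [ 0.3 -0.9 52.6] turn -0.11 pos [606.8 254.7 259.7] rot [179.5    0.88 108.54] q6 -0.03 F [-0.2  0.4 -2.3] w 7.9
```

```bash

python3 -m jog '[1,0,-0.5,6,0,1,0,-0.4,6,0,1,0,-0.3,6,0,1,0,0,6,0,1,0,0,0,0]'
python3 chk.py w7
```

```text
time: 19.65
tool_pos: [605.9, 253.9, 233.5]
tcp_rot: [3.133, 0.015, 1.894]
contact_force: [-0.0, 0.4, -1.4]
grip_width: 8.0
jaw 0 x 623.28 ang 18.809998 far y end 108.9 ymid 46.9
jaw 1 x 687.4 ang 18.820007 far y end 108.7 ymid 46.7
gap 64.12191387143434 mid 655.3425504633623
blank rows [322. 198.  19.] [321.5 224.   20. ] x along vise 655.08 near end y 81.4 centre y 46.4
blank ang -161.12
tcp vise [655.3  46.9] target [655.4  47.6]
t=19.70 tool [ 0.7 -0.  26.9] turn -0.11 pos [606. 254. 234.] rot [179.47   0.89 108.54] q6 -0.03 F [ 0.3  0.2 -1.8] w 8.0
```

```bash

python3 -m jog '[1,0.3,0,6,0,1,0.3,0,6,0,1,0.2,0,6,0,1,0,0,4,0,1,0,0,0,0]'
python3 chk.py w8
```

```text
time: 20.2
tool_pos: [606.3, 254.7, 210.4]
tcp_rot: [3.131, 0.015, 1.894]
contact_force: [0.4, 0.4, -1.9]
grip_width: 7.9
jaw 0 x 623.46 ang 18.740005 far y end 109.0 ymid 47.0
jaw 1 x 687.29 ang 18.619995 far y end 109.3 ymid 47.3
gap 63.827240628415666 mid 655.3764595003138
blank rows [322. 198.  19.] [321.5 224.   20. ] x along vise 655.71 near end y 81.9 centre y 46.9
blank ang -161.52
tcp vise [655.9  47.4] target [655.4  47.6]
t=20.25 tool [ 0.2 -0.6  3.7] turn -0.12 pos [606.4 254.7 210.8] rot [179.39   0.89 108.53] q6 -0.03 F [-0.7  0.2 -2.1] w 7.8
```

```bash
python3 - <<'E'
from h import *
c=calibration('scene');p,d=capture('scene');np.savez('sc8.npz',p=p,d=d,c=np.array([c],dtype=object))
cv2.imwrite('pics/sc8.png',cv2.resize(p[150:310,340:500,::-1],None,fx=3.7,fy=3.7,interpolation=cv2.INTER_CUBIC))
E
```

```text
(no output)
```

View pics/sc8.png

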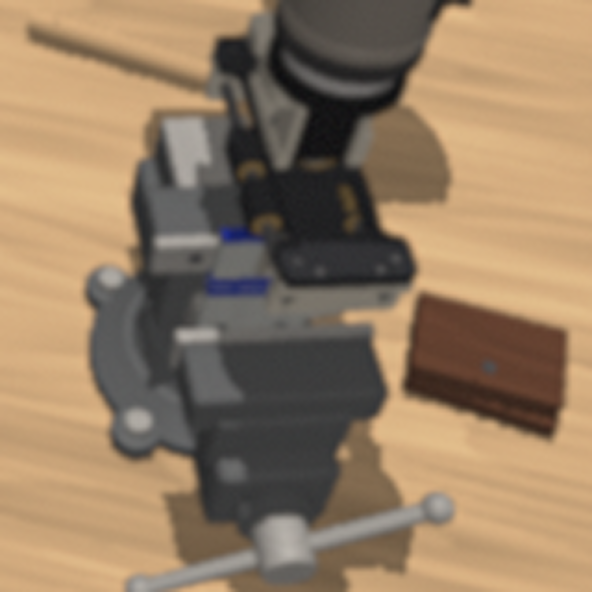

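View pics/w8.png

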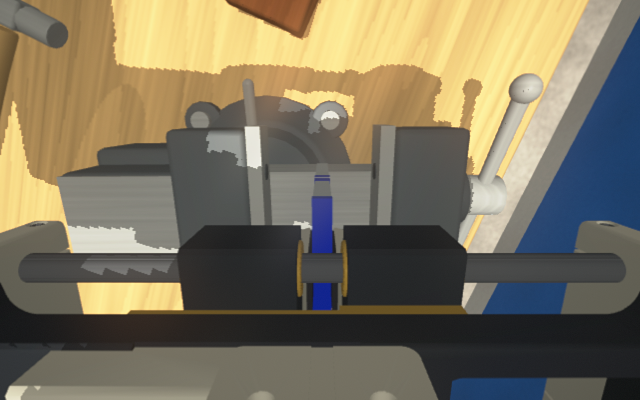

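The wrist view shows the blank centred (312–332). In the scene crop the band with its bend line is at about (238,286). I'll measure the line's height from that view, since it doesn't rely on the arm's own reading.

```bash
cat > line.py <<'E'
from h import *
import sys
t=np.load(sys.argv[1],allow_pickle=True);p=t['p'];c=t['c'][0]
a=np.radians(18.65);X=np.array([np.cos(a),np.sin(a),0]);Y=np.array([-X[1],X[0],0])
R=np.array(c['R']);C=-R.T@np.array(c['t'])
q=p.astype(int);r,g,b=q[...,0],q[...,1],q[...,2]
m=(b>1.4*r)&(b>1.4*g)&(b>50);m[:200]=0;m[260:]=0;m[:,:380]=0;m[:,:]&=(np.arange(640)<430)
n,l,s,_=cv2.connectedComponentsWithStats(m.astype(np.uint8))
def onface(uv,xf):
    D=np.c_[rays(c,uv),np.ones(len(uv))]@R
    return C+D*((xf-C@X)/(D@X))[:,None]
for i in range(1,n):
    if s[i,4]>8:
        v,u=np.nonzero(l==i);w=onface(np.c_[u,v],655.5+4);print(s[i],'z',w[:,2].mean().round(1),'y',(w@Y).min().round(1),(w@Y).max().round(1))
        for uu in range(s[i,0],s[i,0]+s[i,2],3):
            vv=v[u==uu];print(uu,vv, onface([[uu,vv.min()-.5],[uu,vv.max()+.5]],659.5)[:,2].round(1), b[vv.min()-1:vv.max()+2,uu],r[vv.min()-1:vv.max()+2,uu])
W=cloud(c,t['d']);jm=abs(W[...,2]-165)<6;jm[:,:370]=0;jm[:,450:]=0
print('jaw z',[np.median(W[jm&((W@X)>lo)&((W@X)<hi)][:,2]).round(1) for lo,hi in ((590,620),(690,720))])
E
python3 line.py sc8.npz; python3 - <<'E'
from h import *
p=np.load('w8.npz',allow_pickle=True)['p']
cv2.imwrite('pics/w8c.png',cv2.resize(p[140:230,270:375,::-1],None,fx=6,fy=6,interpolation=cv2.INTER_NEAREST))
E
```

```text
[399 211  12   5  39] z 219.2 y 9.8 36.6
399 [212] [224.9 221.4] [ 80  93 102] [57 59 76]
402 [211 212 213 214 215] [228.  210.1] [ 66  84 105 112 107 102 102] [59 49 35 23 35 66 93]
405 [211 212 213 214] [227.6 213.3] [ 59  74  90  96  99 102] [51 40 29 21 42 73]
408 [213 214] [220.  212.8] [48 67 88 99] [66 47 47 75]
[396 225  17   5  71] z 165.9 y 11.2 50.5
396 [225 226 227 228] [177.3 161.7] [83 88 88 89 88 92] [61 56 48 48 48 65]
399 [226 227 228 229] [173.  157.2] [102 102 104 101  99 102] [77 53 55 51 61 90]
402 [226 227 228 229] [172.4 156.7] [100  99 101 100  99 102] [77 48 46 44 60 91]
405 [225 226 227 228 229] [175.8 156.1] [101  99  99 103 101 100 101] [93 67 44 52 52 67 93]
408 [225 226 227 228 229] [175.3 155.6] [ 99  98 100 102 103 101 102] [88 63 46 52 56 69 93]
411 [225 226 227 228] [174.8 159. ] [93 95 97 98 96 95] [88 62 46 52 60 75]
jaw z [np.float64(163.7), np.float64(163.7)]
```

View pics/w8c.png

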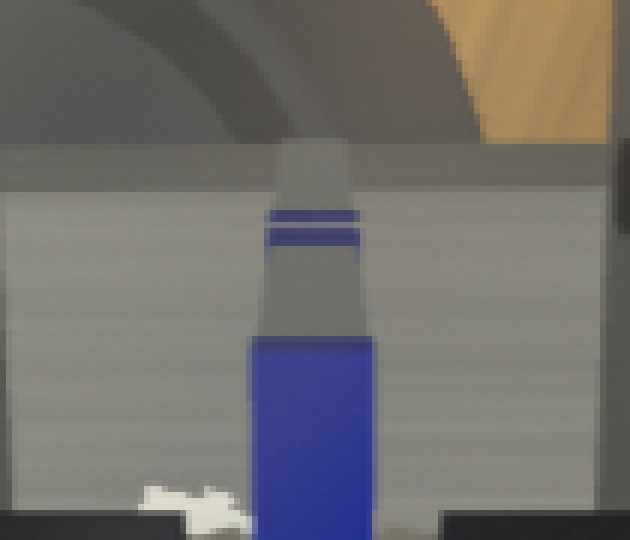

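```bash
python3 - <<'E'
from h import *
c=np.load('w8.npz',allow_pickle=True)['c'][0];d=np.load('w8.npz',allow_pickle=True)['d']
a=np.radians(18.65);X=np.array([np.cos(a),np.sin(a),0]);Y=np.array([-X[1],X[0],0])
R=np.array(c['R']);C=-R.T@np.array(c['t'])
uv=np.array([[321.8,140+f/6-.5] for f in (138,209,224,246,337)])
D=np.c_[rays(c,uv),np.ones(5)]@R
for y in (81.5,82.2,82.9): print(y,(C+D*((y-C@Y)/(D@Y))[:,None])[:,2].round(1))
W=cloud(c,d)
print('depth z line',W[176:179,318:326].reshape(-1,3).mean(0), (W[176:179,318:326].reshape(-1,3)@Y).mean(),'top z',np.median(W[200:220,316:328,2]),'jaw',np.median(W[160:215,190:235,2]),np.median(W[160:215,405:455,2]),'slide',np.median(W[175:190,280:300,2]))
E
```

```text
81.5 [111.  159.5 167.3 177.8 210.7]
82.2 [115.9 163.3 171.  181.2 213.5]
82.9 [120.7 167.2 174.7 184.7 216.3]
depth z line [595.69203649 287.0592522  167.76258269] 81.49155064882098 top z 216.88020824014404 jaw 164.5571785635979 164.63185272217854 slide 93.51902359162123
```

```bash

python3 -m jog '[1,0.4,-0.4,1.5,-0.1,1,0.4,-0.4,1.5,0,1,0,0,0.5,0,1,0,0,0,0,1,0,0,0,0]'
python3 chk.py w9
```

```text
time: 20.8
tool_pos: [606.0, 255.4, 208.4]
tcp_rot: [3.128, 0.016, 1.896]
contact_force: [0.7, -0.3, -2.2]
grip_width: 7.8
jaw 0 x 623.41 ang 18.759995 far y end 108.8 ymid 46.8
jaw 1 x 687.19 ang 18.910004 far y end 109.2 ymid 47.2
gap 63.774595173290436 mid 655.3008216451598
blank rows [322. 198.  19.] [321.5 224.   20. ] x along vise 655.5 near end y 82.7 centre y 47.7
blank ang -161.41
tcp vise [655.8  48.2] target [655.4  47.6]
t=20.85 tool [-0.6 -0.3  1.3] turn -0.01 pos [605.9 255.4 208.4] rot [179.25   0.9  108.64] q6 -0.03 F [-0.2  0.1 -1.7] w 7.8
```

```bash

python3 -m jog '[1,0,-0.4,1,0,1,0,-0.3,0.4,0,1,0,0,0,0,1,0,0,0,0]'
python3 chk.py w10; python3 - <<'E'
from h import *
for n in ('scene','top'):
    c=calibration(n);p,d=capture(n);np.savez(n+'9.npz',p=p,d=d,c=np.array([c],dtype=object))
    cv2.imwrite(f'pics/{n}9.png',p[...,::-1])
t=np.load('w10.npz',allow_pickle=True);W=cloud(t['c'][0],t['d'])
print('line z',W[176:179,318:326,2].mean(),'jaw',np.median(W[160:215,190:235,2]),np.median(W[160:215,405:455,2]))
togo(605.8,254.7,207.1,108.65)
E
python3 line.py scene9.npz | grep -v '\[.*\] \[.*\] \['
```

```text
time: 21.25
tool_pos: [605.3, 255.1, 207.0]
tcp_rot: [3.128, 0.016, 1.896]
contact_force: [-0.2, -0.3, -1.5]
grip_width: 7.8
jaw 0 x 623.4 ang 18.919998 far y end 109.2 ymid 47.2
jaw 1 x 687.16 ang 18.800003 far y end 109.2 ymid 47.2
gap 63.76412906687506 mid 655.2807092207319
blank rows [322. 198.  19.] [321.5 224.   20. ] x along vise 654.8 near end y 82.7 centre y 47.7
blank ang -161.41
tcp vise [655.1  48.1] target [655.4  47.6]
t=21.30 tool [-0.5  0.3 -0.1] turn -0.01 pos [605.3 255.1 207. ] rot [179.24   0.9  108.64] q6 -0.03 F [ 0.2 -0.5 -2.3] w 7.6
line z 164.58989848434564 jaw 164.56088813939346 164.63367854132477
t=21.40 tool [-0.6  0.3 -0.1] turn -0.01 pos [605.3 255.1 207. ] rot [179.23   0.9  108.64] q6 -0.03 F [-0.1 -0.4 -2.1] w 7.6
[400 212  11   4  36] z 216.3 y 12.1 37.3
[396 225  16   6  68] z 164.0 y 11.2 49.6
jaw z [np.float64(163.7), np.float64(163.5)]
```

View pics/scene9.png

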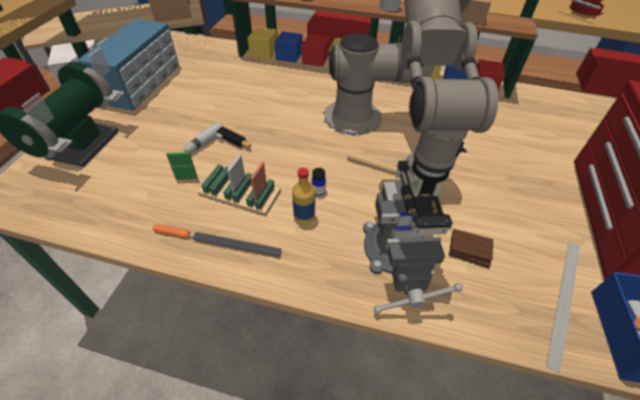

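View pics/w10.png

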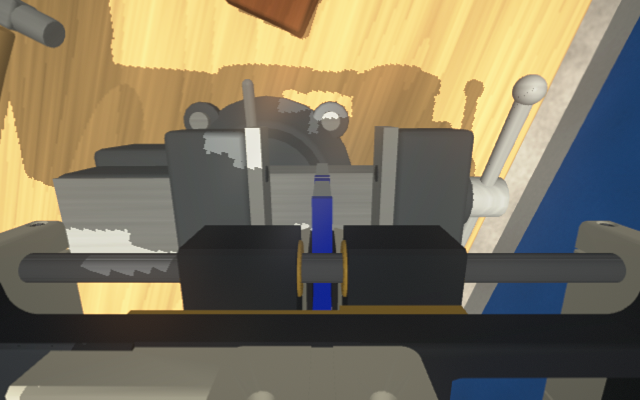

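The line reads 164.6 mm against 164.6 mm for the jaw tops. The blank is centred (columns 312–332), and the other items look where they were. I'm handing in.

```bash
python3 -c "
from h import *
print(close_job()); togo(605.8,254.7,207.1,108.65)"
```

```text
the job is handed in; nothing more can be done
None
the job is handed in; nothing more can be done
```

The blue-marked blank is now held upright in the open vise. I took it from the end slot, carried it above the height of the oil can and lowered it between the jaws. I handed the job in at about 21.4 s, and no verdict was reported.

**Last checks**
- **Height:** the wrist camera puts the bend line at 164.6 mm and both jaw tops at 164.6 mm. By the arm's own reading the lower edge is about 10 mm above the slide. The scene camera, which is coarser here, put the middle of the band at 164.0 mm and the jaws at about 163.6 mm.
- **Across the jaws:** at bend-line height the blank is within about 0.2 mm of the middle. The gap measured 64–65 mm, so about 28 mm is free on each side for the 18 mm block.
- **Along the jaws:** the blank is within about 0.5 mm of centre.
- **Angle:** by the tool's yaw it is parallel to the jaws within about 0.2°. A fit to the short visible part of its top edge agreed within about 1.2° but scattered with noise. The jaw faces themselves measured between 18.4° and 18.9°.
- **Force:** the wrist force stayed at about 2 N, no more than the blank's weight, at every reading while carrying it, with no sign of touching the vise.
- **Everything else:** the other items look unmoved in the final scene picture.

**Not perfect:** tilt built up while the arm moved. I worked off most of it above the vise, but about 0.8° across the jaws and 0.9° along them remain. That tips the bend line by about ±0.6 mm over the blank's width.

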